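# Make up the heeling kit for one pair of shoes

## Task

Make up the kit for heeling one pair of shoes in the caddy with the three grey trays: stand the two matching heel blocks upright, one in each bay of the divided tray, stand the tall tin upright in the square tray, and lay the short nail punch flat in the long undivided tray. Leave the small odd heel, the flat tin and the long punch where they are.

Things in the scene. Friction and masses are not known exactly. Their poses are not given: they have to be found in the camera images.
- heel_a: wooden shoe heel block, D-shaped from above, standing on its 6 mm black rubber lift: 54 mm long (x), 48 wide (y), 42 tall; flat parallel sides from x = -27 to +3 mm, then a half-round back. Origin: centre of the underside; z up, x along its length to the round back, y across. One of the matching pair, about 90 g.
- heel_b: wooden shoe heel block, D-shaped from above, standing on its 6 mm black rubber lift: 54 mm long (x), 48 wide (y), 42 tall; flat parallel sides from x = -27 to +3 mm, then a half-round back. Origin: centre of the underside; z up, x along its length to the round back, y across. The other of the matching pair, the same as heel_a.
- heel_odd: wooden shoe heel block, D-shaped from above, standing on its 6 mm black rubber lift: 40 mm long, 35 mm wide, 26 mm tall. Origin: centre of the underside; z up, x along its length to the round back, y across. A smaller size without a partner; it stays where it is.
- tin_tall: the tall closed steel tin (heel nails), a round can 52 mm in diameter and 50 mm tall, upright, about 160 g. Origin: centre of its underside; z up.
- tin_flat: a flat closed steel tin (polish), 64 mm in diameter and 20 mm tall. Origin: centre of its underside. It stays where it is.
- punch_short: the short nail punch: a dark steel bar of 14 x 14 mm square section lying flat, 100 mm long with its last 25 mm (+x end) a round taper, about 130 g. Origin: middle of its length, on the underside; x along the bar, z up. Balanced 7 mm behind (-x of) the middle.
- punch_long: the long nail punch, of the same section and look, 165 mm long. Origin: middle of its length, on the underside; x along the bar. It stays where it is.
- heel_bin: divided grey tray of the kit caddy, 176 (x) x 88 mm outside, two bays each 82 (x) x 80 mm inside, centred at x = -43 and +43 mm; the cross wall is as high as the sides. Fixed. Walls 20 mm high over all, 4 mm thick; floor 4 mm thick. Origin: centre of its underside; x along its length, y across.
- tin_bin: square grey tray of the kit caddy, 88 x 88 mm outside, 80 x 80 inside. The caddy is an 8 mm plywood board with the three trays in a row along y, in any order, 102 mm between centres, all turned the same way. Fixed. Walls 20 mm high over all, 4 mm thick; floor 4 mm thick. Origin: centre of its underside; x along its length, y across.
- punch_bin: long undivided grey tray of the kit caddy, 150 (x) x 88 mm outside, 142 x 80 inside. Fixed. Walls 20 mm high over all, 4 mm thick; floor 4 mm thick. Origin: centre of its underside; x along its length, y across.
There are look-alikes about, which are no part of the job. Leave any red look-alike of the heel_b alone. Leave any yellow look-alike of the punch_short alone.

How it is judged (in metres and radians):
At the end, for the whole second after the job is handed in: heel_a and heel_b upright on the floor of the divided tray, one in each bay; tin_tall upright on the floor of the square tray; punch_short flat in the undivided tray (each within its walls, upright to 0.12 rad), all at rest; the three look-alikes within 30 mm of their starts (((x of heel_a in the frame of heel_bin between 0.021 and 0.065 m and y of heel_a in the frame of heel_bin between -0.024 and 0.024 m and z of heel_a in the frame of heel_bin between 0 and 0.008 m and x of heel_b in the frame of heel_bin between -0.065 and -0.021 m and y of heel_b in the frame of heel_bin between -0.024 and 0.024 m and z of heel_b in the frame of heel_bin between 0 and 0.008 m) or (x of heel_a in the frame of heel_bin between -0.065 and -0.021 m and y of heel_a in the frame of heel_bin between -0.024 and 0.024 m and z of heel_a in the frame of heel_bin between 0 and 0.008 m and x of heel_b in the frame of heel_bin between 0.021 and 0.065 m and y of heel_b in the frame of heel_bin between -0.024 and 0.024 m and z of heel_b in the frame of heel_bin between 0 and 0.008 m)) and angle between each of heel_a, heel_b, tin_tall's own z axis and vertical below 0.12 rad and x of tin_tall in the frame of tin_bin between -0.022 and 0.022 m and y of tin_tall in the frame of tin_bin between -0.022 and 0.022 m and z of tin_tall in the frame of tin_bin between 0 and 0.008 m and x of punch_short in the frame of punch_bin between -0.035 and 0.035 m and y of punch_short in the frame of punch_bin between -0.042 and 0.042 m and z of punch_short in the frame of punch_bin between 0 and 0.019 m and angle between punch_short's own x axis and vertical between 1.45 and 1.69 rad and distance of each of heel_odd, tin_flat, punch_long from where it was at the start of the episode below 0.03 m and linear speed of each of heel_a, heel_b, tin_tall, punch_short below 0.02 m/s); the robot touches nothing.
It fails at once if the small odd heel is moved by more than 40 mm (distance of heel_odd from where it was at the start of the episode above 0.04 m).
It fails at once if the flat tin is moved by more than 40 mm (distance of tin_flat from where it was at the start of the episode above 0.04 m).
It fails at once if the long punch is moved by more than 40 mm (distance of punch_long from where it was at the start of the episode above 0.04 m).
It also fails if it takes over 112 s, if anything falls off the work surface, if the arm or the gripper's body presses on something with over 40 N, if the wrist force passes 120 N, or if a joint passes its speed limit or range.

## Robot

A 6-joint arm with a two-finger parallel gripper is mounted at the origin on the work surface. World frame = base frame: x ahead of the robot, y to its left, z up, the work surface at z = 0. Lengths are in mm, angles in rad, forces in N, time in s.
With the tool pointing down it reaches from about 350 to 875 mm from the base axis. Payload 4.2 kg.
Tool frame: the origin (TCP) lies midway between the tips of the shut fingers; the grasp point (between the pads) lies 19 mm behind it; z points along the fingers, y is the line along which they close (so a half turn about z gives the same grasp; the last joint's range is limited). The gripper opens to 85 mm and grips with 20 to 120 N. Pads are 22 mm wide; open, the fingers measure 114 mm over their backs; the gripper's body (76 mm by 85 mm) begins 54 mm behind the grasp point. The pads swing forward as they close: fully open they stand 13 mm farther back than shut.
Start: joints at [1.557, 0.385, 0.008, 0, -1.194, -0.259], TCP at [168.361, 601.875, 231.312] pointing down, gripper open.
Joint ranges: [-3.14, 3.14], [-1.21, 2.06], [-1.07, 1.41], [-3.16, 2.05], [-2.99, -0.16], [-3.1, 3.1]. Speed limits (rad/s): [2.79, 2.79, 3.14, 3.14, 3.14, 3.14].

## Interface

Orientations are given as a unit quaternion [x, y, z, w].
In Python, from bench import * gives the robot as it stands.
- The arm moves only by the tool drive_tool, never from a script. Its argument "plan" is a list that holds one entry, the list of rows, each a list of 5 numbers: the closure, from -1 (fully open) to 1 (shut), then the shift along the world's x, y, z in mm, then the turn about the world's z in degrees. A call has 1 to 20 rows; each row shifts and turns the commanded pose from where the row before left it; what a row does not reach is not made up. A row lasts 1/12 s, in which the tool goes at most 41.7 mm and 7.16 degrees, less where a joint would pass 70% of its speed; a pose out of reach is approached as far as the arm can. A call is refused whole if a number of a shift passes 41.7 or a number of a turn 7.16, either way. A call with a gripper value outside its range is refused whole. The fingers move at their own pace and stop on an object; the grip force is fixed at half the most. Time passes only in rows, so rows that do not move let the fingers close. It gives the time, the measured TCP pose, the force, the opening and the grip force at its end, in the units of the state.
- read_state(): the state, without advancing time (a new reading comes with each control period).
- get_image(name): name is "scene" or "top" or "wrist"; returns (picture, depth): 400x640x3 uint8, red, green, blue; 400x640 float32, mm along the optical axis (not along the pixel's ray), 0 where there is no reading.
- camera_model(name): a dict with "fx", "fy", "cx", "cy" (pixels), "R" (3x3) and "t" (3): a world point X has camera coordinates R X + t; the wrist camera has in their place "mount" (4x4, takes a point from camera to tool coordinates, whose origin is the TCP and whose axes are the flange's). Camera axes: x right, y down, z forward; pixel columns grow to the right and rows downward; lengths in mm; the calibration is good to about 2 mm. A picture is of the moment at which its call begins: read the wrist's pose just before it. camera_model takes no time and is no camera call.
- job_done(): hands the job in; it is judged then, once.
The state is a dict: "clock": time; "joints": joint angles; "joint_vel": joint speeds; "joint_efforts": joint torques, N m; "position": TCP position; "ee_rot": TCP orientation; "contact_force": force on the tool from outside, world axes, zero at the start; "wrist_torque": the same for the moment, N m; "gripper_width": finger opening in mm; "grasp_force": force on a finger pad.
Only numpy, scipy, OpenCV 4.12 (cv2) and the standard library are available. Lean on these libraries where they do the work, as an engineer would, in place of code of your own. Each camera call takes 0.05 s, during which the arm holds its last target. There are 200 camera calls.

## Working session

There is one attempt and no reset: what is moved stays moved. The work goes in short steps, Python scripts to look and compute and a tool call to move; the robot and the scene stay as the last step left them, time stands still between calls to the robot, and variables do not carry over. Pictures are saved under pics/ and viewed, at most 14 in all, crops included, and the job is handed in when it is done.

Besides the shell and the picture viewer there is one more tool, called after "Emit:" by a JSON object that holds its "name" and its "arguments". drive_tool: Moves the arm, as the interface text tells. Its arguments: {"type":"object","properties":{"plan":{"type":"array"}},"required":["plan"]}

```bash
mkdir -p pics; ls; python3 - <<'E'
from bench import *
import cv2,numpy as np
s=read_state();print({k:np.round(v,3).tolist() for k,v in s.items()})
for n in("top","scene"):
    im,d=get_image(n);np.savez(f"pics/{n}0.npz",im=im,d=d);cv2.imwrite(f"pics/{n}0.png",im[:,:,::-1])
    m=camera_model(n);print(n,{k:np.round(v,3).tolist() for k,v in m.items()})
E
```

```text
pics
{'clock': 0.0, 'joints': [1.557, 0.386, 0.007, -0.001, -1.194, -0.259], 'joint_vel': [-0.001, 0.0, 0.001, 0.0, 0.001, -0.001], 'joint_efforts': [0.0, -39.229, 18.841, 4.186, -0.005, -0.0], 'position': [168.206, 601.328, 230.217], 'ee_rot': [0.991, -0.136, -0.0, 0.001], 'contact_force': [0.075, 0.041, -0.173], 'wrist_torque': [0.019, 0.051, -0.019], 'grasp_force': 0.0, 'gripper_width': 85.274}
top {'fx': 362.395, 'fy': 362.395, 'cx': 323.755, 'cy': 200.551, 'R': [[0.019, -1.0, 0.01], [-0.999, -0.019, -0.046], [0.046, -0.009, -0.999]], 't': [-85.142, 477.47, 919.226]}
scene {'fx': 505.13, 'fy': 505.13, 'cx': 328.928, 'cy': 192.74, 'R': [[0.285, 0.958, 0.018], [0.703, -0.196, -0.684], [-0.652, 0.208, -0.729]], 't': [-82.572, -353.735, 1634.572]}
```

View pics/top0.png

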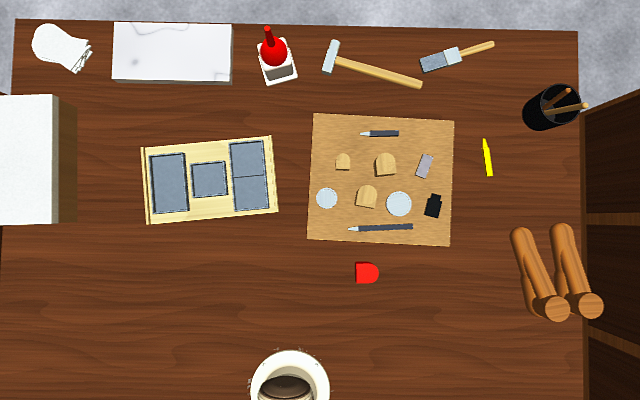

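View pics/scene0.png

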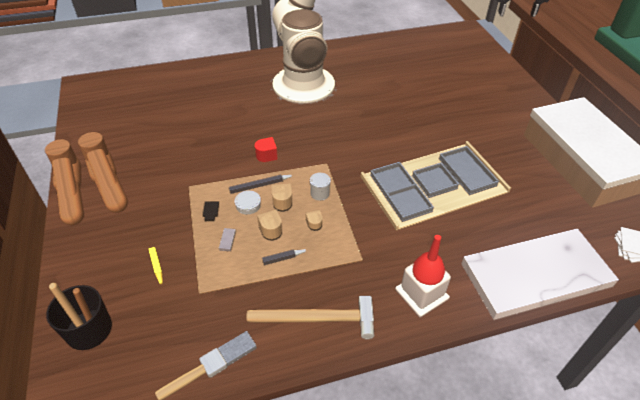

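The top view shows the caddy at (210,180) with trays, left to right: undivided (168,184), square (209,180), divided (249,176).

What could be confused:
- **Heels:** (385,163) and (366,196) look like the matching pair. (343,161) is the small odd one, and (366,273) is the red look-alike.
- **Tins:** (327,198) looks tall, which agrees with the scene view at (320,187). (399,203) is flat.
- **Punches:** (379,133) is short, (380,228) is long, and (488,157) is the yellow look-alike.

I'll measure these next.

```bash
cat > h.py <<'E'
import cv2,numpy as np
from bench import *
def world(d,m):
    v,u=np.mgrid[:d.shape[0],:d.shape[1]]
    c=np.dstack([(u-m["cx"])/m["fx"]*d,(v-m["cy"])/m["fy"]*d,d])
    return (c-np.array(m["t"]))@np.array(m["R"])
def ray(uv,z,m):   # pixel -> world point on plane z
    R=np.array(m["R"]);c=-R.T@np.array(m["t"])
    uv=np.atleast_2d(uv).astype(float)
    r=np.c_[(uv[:,0]-m["cx"])/m["fx"],(uv[:,1]-m["cy"])/m["fy"],np.ones(len(uv))]@R
    return c+r*((z-c[2])/r[:,2])[:,None]
E
python3 - <<'E'
from h import *
f=np.load("pics/top0.npz");m=camera_model("top")
W=world(f["d"],m);z=W[...,2];im=f["im"]
for n,(u,v) in dict(table=(300,300),cork=(320,225),caddy=(187,150),tall=(327,198),flat=(399,203),h1=(385,163),h2=(366,196),odd=(343,161),ps=(375,133),pl=(385,228),t1=(168,184),t2=(209,180),t3=(249,165),red=(366,273),grey=(424,166),blk=(433,206)).items():
    print(n,np.round(np.median(W[v-1:v+2,u-1:u+2].reshape(-1,3),0),1), im[v,u])
b=np.zeros(z.shape,np.uint8);b[118:245,308:452]=1
cork=np.median(z[b>0]);print("cork z",cork)
n,L,S,C=cv2.connectedComponentsWithStats(((z>cork+6)&(b>0)).astype(np.uint8))
for i in range(1,n):
    if S[i,4]<30: continue
    k=(L==i);zt=np.percentile(z[k],80);kk=k&(abs(z-zt)<4)
    r=cv2.minAreaRect(W[kk][:,:2].astype(np.float32))
    print(C[i].round(1),S[i,4],"ztop",zt.round(1),"rect",np.round(r[0],1),np.round(r[1],1),round(r[2],1))
g=cv2.resize(im[105:250,140:460],None,fx=2.5,fy=2.5,interpolation=cv2.INTER_CUBIC);cv2.imwrite("pics/crop1.png",g[:,:,::-1])
E
```

```text
table [222.8 -19.9  -0.7] [108  62  34]
cork [416.1 -67.7   3.9] [206 160  96]
caddy [603.2 279.7   8. ] [245 234 172]
tall [483.3 -83.5  53.9] [210 225 231]
flat [ 475.8 -267.    24.4] [211 226 232]
h1 [ 573.4 -225.7   49.4] [231 197 128]
h2 [ 490.6 -179.9   48.4] [231 199 127]
odd [ 578.9 -122.6   31.7] [230 199 128]
ps [ 654.7 -204.3   19.1] [76 82 93]
pl [ 411.8 -233.1   18.5] [70 76 89]
t1 [513.9 323.8  11.3] [134 153 168]
t2 [526.2 219.3  11.4] [139 156 171]
t3 [566.8 118.   11.8] [135 154 168]
red [ 301.2 -183.1   42.3] [252  40  29]
grey [ 572.6 -332.4   16.8] [177 174 185]
blk [ 470.3 -356.7   14.1] [23 27 29]
cork z 6.201801447560979
[380.7 132.8] 211 ztop 21.1 rect [ 656.6 -220.3] [14.1 87.5] 1.1
[342.5 161.8] 214 ztop 33.0 rect [ 580.1 -121.5] [38.8 33. ] 0.6
[384.4 164.9] 437 ztop 49.0 rect [ 572.4 -227.3] [52.9 47.7] 1.4
[423.6 165.5] 260 ztop 19.2 rect [ 573.8 -331. ] [28.  60.2] 70.0
[365.8 196.5] 415 ztop 49.1 rect [ 491.9 -181.3] [48.4 53.1] 80.7
[326.  197.7] 349 ztop 56.2 rect [483.4 -81.1] [49.1 49. ] 1.2
[398.1 203.3] 501 ztop 26.2 rect [ 475.8 -264.2] [60.9 61.7] 0.9
[433.2 205.9] 259 ztop 15.6 rect [ 472.8 -357.5] [36.8 58.9] 76.4
[381.5 227.1] 341 ztop 21.0 rect [ 413.7 -224.4] [ 13.9 155.7] 3.6
```

View pics/crop1.png

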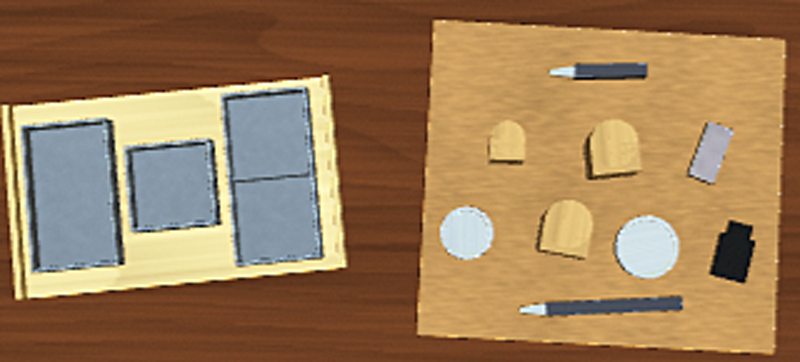

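The crop confirms the choice. The matching pair is the two 53x48 mm blocks at (385,163) and (366,196). The tall tin (top at z=54–56) is at (327,198), and the short punch is at (379,133) with its tip to +y. Next I'll locate the trays.

```bash
python3 - <<'E'
from h import *
f=np.load("pics/top0.npz");m=camera_model("top");im=f["im"]
hsv=cv2.cvtColor(im,cv2.COLOR_RGB2HSV)
b=np.zeros(im.shape[:2],np.uint8);b[134:224,142:278]=1
k=cv2.morphologyEx(((hsv[...,0]>95)&(hsv[...,0]<125)&(hsv[...,2]<225)&(b>0)).astype(np.uint8),cv2.MORPH_CLOSE,np.ones((5,5)))
cs,_=cv2.findContours(k,cv2.RETR_EXTERNAL,cv2.CHAIN_APPROX_NONE)
for c in cs:
    if cv2.contourArea(c)<200: continue
    P=ray(c[:,0],28,m)[:,:2].astype(np.float32)
    r=cv2.minAreaRect(P);print(np.round(r[0],1),np.round(r[1],1),round(r[2],2))
E
```

```text
[528.2 217.4] [174.9 291.9] 6.65
```

Emit:
{"name": "drive_tool", "arguments": {"plan": [[[-1,20,-41,0,4],[-1,20,-41,0,4],[-1,20,-41,0,4],[-1,20,-41,0,4],[-1,20,-41,0,0],[-1,20,-41,0,0],[-1,20,-41,0,0],[-1,20,-41,0,0],[-1,20,-41,0,0],[-1,20,-41,0,0],[-1,20,-41,0,0],[-1,20,-41,0,0],[-1,20,-41,0,0],[-1,20,-41,0,0],[-1,20,-41,0,0],[-1,20,-41,0,0],[-1,20,-41,0,0],[-1,20,-41,0,0],[-1,10,-35,0,0],[-1,0,0,0,0]]]}}

```text
clock: 1.77
position: [508.2, -112.1, 230.2]
ee_rot: [1.0, -0.0, -0.001, 0.001]
contact_force: [-0.1, 0.4, -0.2]
gripper_width: 85.1
grasp_force: 0.0
```

```bash
cat >> h.py <<'E'
from scipy.spatial.transform import Rotation as Ro
def wcam(s):
    M=np.array(camera_model("wrist")["mount"]);T=np.eye(4);T[:3,:3]=Ro.from_quat(s["ee_rot"]).as_matrix();T[:3,3]=s["position"]
    A=np.linalg.inv(T@M);c=camera_model("wrist");return dict(fx=c["fx"],fy=c["fy"],cx=c["cx"],cy=c["cy"],R=A[:3,:3],t=A[:3,3])
def psi(s): 
    R=Ro.from_quat(s["ee_rot"]).as_matrix();return np.degrees(np.arctan2(R[1,0],R[0,0]))
def wshot(name):
    s=read_state();im,d=get_image("wrist");cv2.imwrite(f"pics/{name}.png",im[:,:,::-1]);m=wcam(s)
    print("pos",np.round(s["position"],1),"psi",psi(s).round(2),"j",np.round(s["joints"],2));return s,im,d,m,world(d,m)
def blobs(W,ok,zmin,area=150,tol=4):
    z=W[...,2];n,L,S,C=cv2.connectedComponentsWithStats((ok&(z>zmin)).astype(np.uint8))
    for i in range(1,n):
        if S[i,4]<area: continue
        k=L==i;zt=np.percentile(z[k],80);k&=abs(z-zt)<tol
        r=cv2.minAreaRect(W[k][:,:2].astype(np.float32));x,y,w,h=S[i,:4]
        print(C[i].round(),"box",x,y,w,h,"ztop",zt.round(1),"rect",np.round(r[0],1),np.round(r[1],1),round(r[2],1))
E
python3 - <<'E'
from h import *
s,im,d,m,W=wshot("w1");blobs(W,(d>0)&(W[...,2]<80),14)
E
```

```text
pos [ 508.2 -112.1  230.2] psi -0.01 j [ 0.1   0.21 -0.25  0.   -1.12  1.47]
[416.  47.] box 367 38 91 18 ztop 20.5 rect [ 656.6 -217.5] [14.3 97.4] 2.5
[182. 136.] box 160 56 46 165 ztop 18.6 rect [548.3  54.1] [199.3   7.9] 6.5
[127. 144.] box 68 69 119 155 ztop 28.0 rect [540.9 116.3] [176.4  89.7] 6.6
[502. 122.] box 479 95 46 55 ztop 18.6 rect [ 574.4 -332.4] [29.1 60.2] 69.9
[328. 119.] box 313 99 31 37 ztop 32.8 rect [ 580.4 -122.9] [34.8 39.7] 89.9
[420. 125.] box 394 98 53 53 ztop 48.6 rect [ 574.  -228.2] [53.7 49. ] 7.1
[ 38. 170.] box 0 120 102 108 ztop 27.9 rect [510.9 239.7] [119.1 139. ] 6.7
[376. 194.] box 351 168 49 51 ztop 48.7 rect [ 492.6 -182.6] [48.4 54.6] 80.8
[294. 200.] box 272 176 44 49 ztop 56.0 rect [485.  -82.7] [50.9 50.9] 75.2
[439. 202.] box 413 178 53 49 ztop 25.8 rect [ 475.5 -266.1] [63.1 63.5] 3.4
[505. 204.] box 486 180 38 46 ztop 15.1 rect [ 473.3 -358.6] [37.4 58.6] 75.6
[403. 244.] box 339 236 123 17 ztop 20.7 rect [ 414.2 -222.1] [ 14.8 164.5] 3.6
[636. 324.] box 628 251 12 124 ztop 29.7 rect [ 252.9 -581.4] [85.6  5.6] 12.0
[371. 318.] box 351 300 41 41 ztop 42.7 rect [ 302.9 -186.2] [47.7 53.3] 1.6
```

View pics/w1.png

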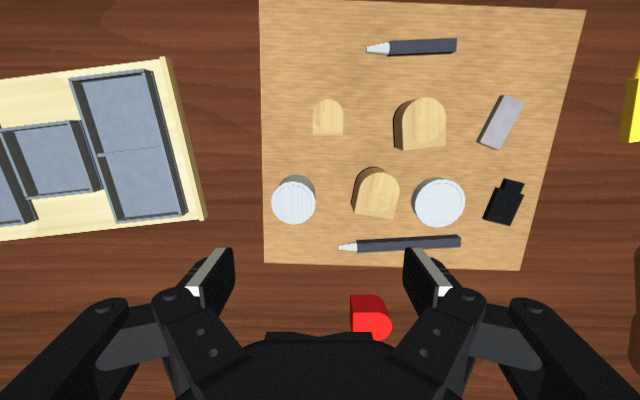

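The wrist view agrees with the top view: tall tin (294,200), pair of heels at (420,125) and (376,194), divided tray (127,144), short punch (416,47). I'll take the tall tin first.

Emit:
{"name": "drive_tool", "arguments": {"plan": [[[-1,-12,15,-30,0],[-1,-12,15,-30,0],[-1,0,0,-30,0],[-1,0,0,-30,0],[-1,0,0,-30,0],[-1,0,0,-20,0],[-1,0,0,-20,0],[-1,0,0,-20,0],[-1,0,0,0,0],[-1,0,0,0,0]]]}}

```text
clock: 2.65
position: [482.4, -76.6, 20.8]
ee_rot: [1.0, 0.004, -0.001, 0.0]
contact_force: [0.6, -0.4, 1.1]
gripper_width: 85.7
grasp_force: 0.0
```

Emit:
{"name": "drive_tool", "arguments": {"plan": [[[-1,2,-5,0,0],[-1,0,0,0,0],[-0.2,0,0,0,0],[0.2,0,0,0,0],[1,0,0,0,0],[1,0,0,0,0],[1,0,0,0,0],[1,0,0,0,0],[1,0,0,0,0],[1,0,0,0,0],[1,0,0,0,0],[1,0,0,0,0]]]}}

```text
clock: 3.65
position: [485.5, -82.3, 22.4]
ee_rot: [1.0, 0.003, 0.001, 0.0]
contact_force: [-1.5, 0.7, 5.4]
gripper_width: 49.9
grasp_force: 61.0
```

Emit:
{"name": "drive_tool", "arguments": {"plan": [[[1,0,0,10,0],[1,0,0,25,0],[1,0,0,30,0],[1,0,0,30,0],[1,4,20,0,2],[1,4,30,0,2],[1,5,30,0,2],[1,5,30,0,0],[1,5,30,0,0],[1,5,30,0,0],[1,5,30,0,0],[1,5,30,0,0],[1,5,30,0,0],[1,1,20,0,0],[1,0,20,0,0],[1,0,0,0,0],[1,0,0,0,0],[1,0,0,0,0]]]}}

```text
clock: 5.15
position: [528.6, 217.2, 116.0]
ee_rot: [0.998, 0.055, -0.001, 0.0]
contact_force: [0.4, -0.7, -1.9]
gripper_width: 49.7
grasp_force: 62.5
```

Emit:
{"name": "drive_tool", "arguments": {"plan": [[[1,0,0,-25,0],[1,0,0,-25,0],[1,0,0,-20,0],[1,0,0,-10,0],[1,0,0,-5,0],[1,0,0,-2,0],[1,0,0,-1,0],[1,0,0,0,0],[1,0,0,0,0]]]}}

```text
clock: 5.9
position: [529.9, 218.2, 29.5]
ee_rot: [0.998, 0.056, 0.001, -0.001]
contact_force: [-0.4, -0.1, -1.4]
gripper_width: 49.8
grasp_force: 62.5
```

Emit:
{"name": "drive_tool", "arguments": {"plan": [[[1,0,0,-1,0],[1,0,0,0,0],[0.2,0,0,0,0],[-0.2,0,0,0,0],[-0.6,0,0,0,0],[-1,0,0,0,0],[-1,0,0,0,0],[-1,0,0,0,0],[-1,0,0,10,0],[-1,0,0,30,0],[-1,0,0,40,0],[-1,0,0,40,0],[-1,0,0,0,0],[-1,0,0,0,0]]]}}

```text
clock: 7.07
position: [530.6, 218.8, 151.2]
ee_rot: [0.998, 0.056, 0.003, -0.002]
contact_force: [-0.7, -0.7, 0.0]
gripper_width: 85.5
grasp_force: 0.0
```

```bash
python3 - <<'E'
from h import *
s,im,d,m,W=wshot("w2");blobs(W,(d>0)&(W[...,2]<90),34)
E
```

```text
pos [530.6 218.8 151.2] psi 6.38 j [ 0.67  0.37 -0.24  0.   -0.96  1.01]
[320. 205.] box 290 174 60 62 ztop 61.9 rect [529.5 218.7] [51.4 50.7] 7.9
```

Emit:
{"name": "drive_tool", "arguments": {"plan": [[[-1,0,-20,0,0],[-1,2,-35,0,0],[-1,3,-35,0,0],[-1,3,-35,0,0],[-1,3,-35,0,0],[-1,3,-35,0,0],[-1,3,-35,0,0],[-1,3,-35,0,0],[-1,3,-35,0,0],[-1,3,-35,0,0],[-1,3,-35,0,0],[-1,3,-35,0,0],[-1,3,-30,0,0],[-1,0,-12,0,0],[-1,0,0,0,0],[-1,0,0,0,0]]]}}

```text
clock: 8.45
position: [563.2, -229.3, 145.8]
ee_rot: [0.998, 0.055, -0.001, -0.001]
contact_force: [0.3, 0.2, -0.8]
gripper_width: 85.6
grasp_force: 0.0
```

```bash
python3 - <<'E'
from h import *
s,im,d,m,W=wshot("w3");blobs(W,(d>0)&(W[...,2]<90),14)
E
```

```text
pos [ 563.2 -229.3  145.8] psi 6.28 j [-0.12  0.43 -0.15 -0.   -0.99  1.8 ]
[ 27. 171.] box 0 66 60 204 ztop 18.4 rect [547.7  53.6] [198.9   9.7] 6.5
[321.  91.] box 261 80 113 24 ztop 20.5 rect [ 657.  -216.8] [14.3 99.4] 2.2
[208. 167.] box 185 143 45 48 ztop 32.7 rect [ 580.3 -122.9] [35.9 40.2] 89.6
[ 14. 218.] box 0 144 36 120 ztop 26.9 rect [503.5  67.4] [28.4 97.8] 79.2
[319. 189.] box 292 154 55 66 ztop 48.7 rect [ 574.2 -227.7] [54.4 47.7] 7.8
[596. 175.] box 586 159 20 35 ztop 14.8 rect [ 609.2 -495. ] [33.8 14.2] 7.6
[425. 192.] box 398 161 56 64 ztop 18.6 rect [ 574.8 -333.1] [28.5 59.5] 69.5
[587. 212.] box 575 190 24 42 ztop 14.9 rect [ 573.8 -500. ] [43.9 14.4] 8.4
[264. 263.] box 234 228 58 70 ztop 48.7 rect [ 493.1 -182.7] [48.  55.3] 80.9
[345. 278.] box 315 248 61 59 ztop 25.9 rect [ 475.8 -266.6] [63.3 62.9] 76.1
[302. 320.] box 225 310 147 20 ztop 20.7 rect [ 414.5 -222.5] [ 15.4 163.2] 3.3
[617. 362.] box 588 343 49 47 ztop 46.7 rect [ 407. -583.] [41.2 15. ] 55.7
```

View pics/w3.png

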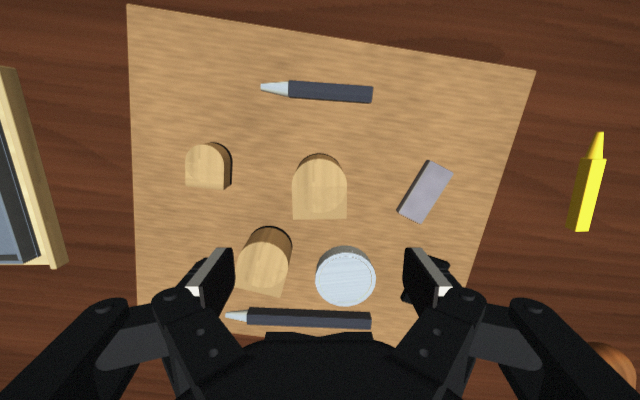

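Heel at (319,189) is square to the gripper and clear on both sides. I'll take it.

Emit:
{"name": "drive_tool", "arguments": {"plan": [[[-1,3,0,-30,0],[-1,0,0,-30,0],[-1,0,0,-30,0],[-1,0,0,-20,0],[-1,0,0,-10,0],[-1,0,0,-6,0],[-1,0,0,0,0],[-1,0,0,0,0],[-0.2,0,0,0,0],[0.2,0,0,0,0],[1,0,0,0,0],[1,0,0,0,0],[1,0,0,0,0],[1,0,0,0,0],[1,0,0,0,0],[1,0,0,0,0],[1,0,0,0,0]]]}}

```text
clock: 9.92
position: [568.2, -229.4, 22.7]
ee_rot: [0.998, 0.056, 0.001, 0.0]
contact_force: [0.1, 0.7, 5.4]
gripper_width: 46.8
grasp_force: 64.2
```

Emit:
{"name": "drive_tool", "arguments": {"plan": [[[1,0,0,10,0],[1,0,0,25,0],[1,0,0,30,0],[1,0,0,30,0],[1,1,20,0,0],[1,1,30,0,0],[1,1,30,0,0],[1,1,30,0,0],[1,1,30,0,0],[1,1,30,0,0],[1,1,30,0,0],[1,1,30,0,0],[1,1,30,0,0],[1,0,30,0,0],[1,0,30,0,0],[1,0,20,0,0],[1,0,10,0,0],[1,0,0,0,0],[1,0,0,0,0]]]}}

```text
clock: 11.5
position: [575.8, 120.6, 116.2]
ee_rot: [0.998, 0.056, -0.0, 0.0]
contact_force: [-0.1, -0.0, -0.2]
gripper_width: 46.8
grasp_force: 63.5
```

Emit:
{"name": "drive_tool", "arguments": {"plan": [[[1,2,0,-25,0],[1,0,0,-25,0],[1,0,0,-20,0],[1,0,0,-10,0],[1,0,0,-5,0],[1,0,0,-2,0],[1,0,0,-1,0],[1,0,0,0,0],[1,0,0,0,0],[0.2,0,0,0,0],[-0.2,0,0,0,0],[-0.6,0,0,0,0],[-1,0,0,0,0],[-1,0,0,0,0],[-1,0,0,0,0],[-1,0,0,10,0],[-1,0,0,30,0],[-1,0,0,40,0],[-1,0,0,40,0],[-1,0,0,0,0]]]}}

```text
clock: 13.17
position: [583.4, 122.4, 158.4]
ee_rot: [0.998, 0.057, 0.009, -0.002]
contact_force: [1.4, 1.5, 0.5]
gripper_width: 85.1
grasp_force: 0.0
```

```bash
python3 - <<'E'
from h import *
s,im,d,m,W=wshot("w4");blobs(W,(d>0)&(W[...,2]<90),34)
E
```

```text
pos [583.4 122.4 158.4] psi 6.5 j [ 0.48  0.39 -0.18  0.   -0.98  1.2 ]
[320. 201.] box 293 168 54 61 ztop 54.7 rect [585.2 122.3] [53.9 48. ] 7.1
[211. 239.] box 181 215 63 53 ztop 61.9 rect [534.6 219.6] [40.9 51.7] 13.7
[597. 314.] box 562 287 67 57 ztop 48.5 rect [ 493.1 -182.5] [51.2 54.6] 80.5
```

Emit:
{"name": "drive_tool", "arguments": {"plan": [[[-1,-8,-20,0,-4],[-1,-8,-30,0,-4],[-1,-8,-30,0,-4],[-1,-8,-30,0,-4],[-0.5,-8,-30,0,0],[-0.5,-8,-30,0,0],[-0.5,-8,-30,0,0],[-0.5,-8,-30,0,0],[-0.5,-8,-30,0,0],[-0.5,-8,-25,0,0],[-0.5,-8,-15,-20,0],[-0.5,-4,-4,-30,0],[-0.5,0,0,0,0],[-0.5,0,0,0,0]]]}}

```text
clock: 14.38
position: [484.9, -183.4, 97.4]
ee_rot: [0.996, -0.084, -0.002, 0.0]
contact_force: [1.1, 0.7, 0.9]
gripper_width: 64.0
grasp_force: 0.0
```

```bash
python3 - <<'E'
from h import *
s,im,d,m,W=wshot("w5");blobs(W,(d>0)&(W[...,2]<62),14)
E
```

```text
pos [ 484.9 -183.4   97.4] psi -9.67 j [-0.05  0.35 -0.43  0.   -0.8   1.45]
[505.  53.] box 472 5 69 98 ztop 18.6 rect [ 574.6 -332.8] [29.  60.5] 68.7
[212. 100.] box 182 66 65 66 ztop 32.7 rect [ 580.5 -122.7] [35.7 39.9] 89.7
[ 37. 219.] box 0 146 82 141 ztop 18.4 rect [512.   49.9] [127.1   9.9] 6.4
[534. 186.] box 505 148 57 73 ztop 15.0 rect [ 473.6 -358.8] [36.9 59. ] 76.6
[424. 203.] box 383 164 83 79 ztop 25.8 rect [ 475.7 -266.2] [63.8 63. ] 21.5
[316. 209.] box 282 166 69 80 ztop 48.7 rect [ 493.  -182.7] [48.1 54.5] 80.4
[ 21. 253.] box 0 194 53 104 ztop 27.4 rect [482.6  70.5] [35.4 75.1] 63.2
[445. 261.] box 416 249 56 26 ztop 20.7 rect [ 418.3 -281.9] [15.  44.6] 2.6
[337. 284.] box 285 267 96 31 ztop 20.6 rect [ 411.8 -182.5] [15.3 86. ] 3.8
```

View pics/w5.png

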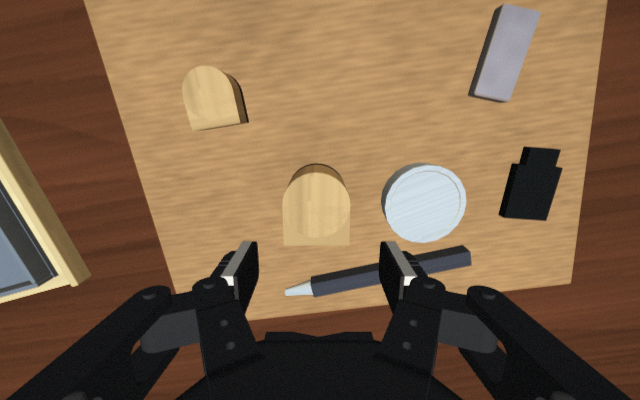

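Heel at (316,209) is square between the fingers (64 mm open), and the flat tin at (424,203) is clear.

Emit:
{"name": "drive_tool", "arguments": {"plan": [[[-0.5,0,2,-25,0],[-0.5,0,0,-25,0],[-0.5,0,0,-15,0],[-0.5,0,0,-8,0],[-0.5,0,0,-3,0],[-0.5,0,0,0,0],[-0.5,0,0,0,0],[0.2,0,0,0,0],[1,0,0,0,0],[1,0,0,0,0],[1,0,0,0,0],[1,0,0,0,0],[1,0,0,0,0],[1,0,0,10,0],[1,0,0,25,0],[1,0,0,30,0],[1,0,0,30,0],[1,0,0,0,0],[1,0,0,0,0]]]}}

```text
clock: 16.02
position: [487.0, -181.2, 119.6]
ee_rot: [0.996, -0.084, 0.002, -0.0]
contact_force: [-0.2, -0.4, -2.1]
gripper_width: 47.0
grasp_force: 63.0
```

Emit:
{"name": "drive_tool", "arguments": {"plan": [[[1,0,20,0,4],[1,1,30,0,4],[1,1,30,0,4],[1,1,30,0,4],[1,1,30,0,0],[1,1,30,0,0],[1,0,30,0,0],[1,0,30,0,0],[1,0,30,0,0],[1,0,22,0,0],[1,0,10,0,0],[1,0,0,0,0],[1,0,0,0,0]]]}}

```text
clock: 17.1
position: [490.3, 110.5, 116.4]
ee_rot: [0.998, 0.056, -0.001, 0.0]
contact_force: [0.0, -0.4, -0.8]
gripper_width: 46.7
grasp_force: 63.1
```

Emit:
{"name": "drive_tool", "arguments": {"plan": [[[1,1,0,-25,0],[1,0,0,-25,0],[1,0,0,-20,0],[1,0,0,-10,0],[1,0,0,-5,0],[1,0,0,-2,0],[1,0,0,-1,0],[1,0,0,0,0],[1,0,0,0,0],[0.2,0,0,0,0],[-0.2,0,0,0,0],[-0.6,0,0,0,0],[-1,0,0,0,0],[-1,0,0,0,0],[-1,0,0,0,0],[-1,0,0,10,0],[-1,0,0,30,0],[-1,0,0,40,0],[-1,0,0,40,0],[-1,0,0,0,0]]]}}

```text
clock: 18.77
position: [497.1, 112.8, 158.2]
ee_rot: [0.998, 0.057, 0.008, -0.003]
contact_force: [0.6, 0.8, 0.3]
gripper_width: 85.4
grasp_force: 0.0
```

```bash
python3 - <<'E'
from h import *
s,im,d,m,W=wshot("w6");blobs(W,(d>0)&(W[...,2]<90),34)
E
```

```text
pos [497.1 112.8 158.2] psi 6.5 j [ 0.54  0.25 -0.39  0.   -0.91  1.14]
[320. 100.] box 291 63 59 70 ztop 54.7 rect [585.1 122.3] [53.7 48.1] 7.1
[202. 153.] box 168 123 70 62 ztop 61.9 rect [529.  218.2] [51.  51.4] 5.2
[320. 201.] box 294 168 53 61 ztop 54.7 rect [499.  112.5] [53.6 48.1] 6.7
```

Emit:
{"name": "drive_tool", "arguments": {"plan": [[[-1,10,-20,0,-6.7],[-1,11,-24,0,-6.7],[-1,12,-24,0,-6.7],[-1,12,-24,0,-6.7],[-1,12,-24,0,-6.7],[-1,12,-24,0,-6.7],[-1,12,-24,0,-6.7],[-1,12,-24,0,-6.7],[-1,12,-24,0,-6.7],[-1,12,-24,0,-6.7],[-1,12,-24,0,-6.7],[-1,12,-24,0,-6.7],[-1,12,-24,0,-6.7],[-0.5,12,-24,0,-6.7],[-0.5,8,-2,-20,0],[-0.5,0,0,-20,0],[-0.5,0,0,0,0],[-0.5,0,0,0,0]]]}}

```text
clock: 20.32
position: [663.8, -223.1, 107.2]
ee_rot: [0.723, -0.691, -0.002, 0.002]
contact_force: [0.6, 0.2, 0.3]
gripper_width: 64.0
grasp_force: 0.0
```

```bash
python3 - <<'E'
from h import *
s,im,d,m,W=wshot("w7");blobs(W,(d>0)&(W[...,2]<62),13)
E
```

```text
pos [ 663.8 -223.1  107.2] psi -87.44 j [-0.09  0.61  0.06 -0.   -1.03  0.14]
[77. 32.] box 33 0 85 72 ztop 17.9 rect [ 845.2 -347.5] [40.  49.3] 19.3
[583.  39.] box 538 6 92 71 ztop 14.9 rect [ 473.7 -358.9] [37.  60.7] 75.7
[441.  69.] box 399 34 87 70 ztop 18.7 rect [ 574.9 -332.7] [28.3 60.3] 69.6
[139. 193.] box 62 64 118 271 ztop 25.2 rect [ 824.3 -200.5] [258.6  48.1] 65.1
[607. 203.] box 575 120 65 180 ztop 20.7 rect [ 414.8 -221.6] [ 17.3 163.7] 3.6
[553. 163.] box 507 124 92 80 ztop 25.9 rect [ 476.  -266.1] [63.9 63.8] 37.9
[326. 204.] box 318 154 17 111 ztop 20.5 rect [ 656.8 -216.9] [13.5 98.3] 2.6
[385. 311.] box 379 295 14 34 ztop 32.3 rect [ 597.2 -123.7] [21.9  7.3] 79.9
```

View pics/w7.png

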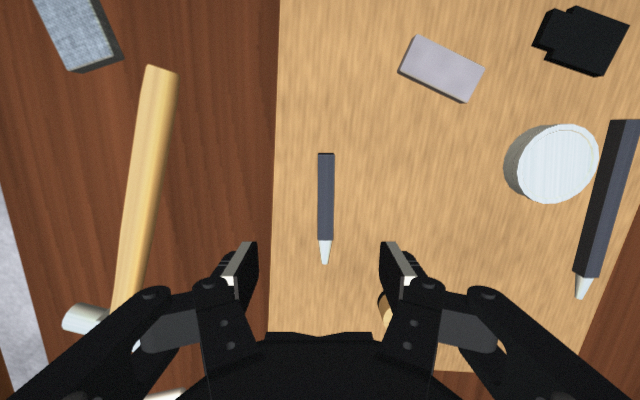

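Punch at (326,204) lies parallel to the pads. It needs a 7 mm shift in -x.

Emit:
{"name": "drive_tool", "arguments": {"plan": [[[-0.5,-7,0,-25,0],[-0.5,0,0,-25,0],[-0.5,0,0,-25,0],[-0.5,0,0,-12,0],[-0.5,0,0,-7,0],[-0.5,0,0,0,0],[-0.5,0,0,0,0],[-0.5,0,0,0,0]]]}}

```text
clock: 21.03
position: [659.6, -223.4, 17.4]
ee_rot: [0.723, -0.691, 0.002, -0.001]
contact_force: [-0.3, -0.7, 0.2]
gripper_width: 63.9
grasp_force: 0.0
```

Emit:
{"name": "drive_tool", "arguments": {"plan": [[[-0.5,-3,0,-4,0],[-0.5,0,0,-2,0],[0,0,0,0,0],[0,0,0,0,0],[0.4,0,0,0,0],[1,0,0,0,0],[1,0,0,0,0],[1,0,0,0,0],[1,0,0,0,0],[1,0,0,0,0],[1,0,0,0,0],[1,0,0,0,0]]]}}

```text
clock: 22.03
position: [655.6, -223.2, 9.8]
ee_rot: [0.723, -0.691, 0.0, -0.0]
contact_force: [0.4, 0.5, 2.9]
gripper_width: 11.8
grasp_force: 62.1
```

Emit:
{"name": "drive_tool", "arguments": {"plan": [[[1,0,0,10,0],[1,0,0,30,0],[1,0,0,35,0],[1,0,0,35,0],[1,-8,35,0,6.7],[1,-8,35,0,6.7],[1,-8,35,0,6.7],[1,-8,35,0,6.7],[1,-8,35,0,6.7],[1,-8,35,0,6.7],[1,-8,35,0,6.7],[1,-8,35,0,6.7],[1,-8,35,0,6.7],[1,-8,35,0,6.7],[1,-8,35,0,6.7],[1,-9,35,0,6.7],[1,-9,35,0,6.7],[1,-9,35,0,6.7],[1,-9,35,0,0],[1,0,18,0,0]]]}}

```text
clock: 23.7
position: [529.2, 322.9, 119.1]
ee_rot: [0.998, 0.057, -0.001, -0.0]
contact_force: [0.9, 0.3, -0.7]
gripper_width: 12.1
grasp_force: 61.5
```

Emit:
{"name": "drive_tool", "arguments": {"plan": [[[1,0,0,0,0],[1,0,0,0,0],[1,0,0,0,0]]]}}

```text
clock: 23.95
position: [530.8, 318.7, 118.8]
ee_rot: [0.998, 0.055, -0.001, 0.001]
contact_force: [0.4, -0.7, -1.1]
gripper_width: 12.2
grasp_force: 61.5
```

```bash
python3 - <<'E'
from h import *
s,im,d,m,W=wshot("w8");print(psi(s))
E
```

```text
pos [530.8 318.7 118.8] psi 6.31 j [ 0.8   0.47 -0.15 -0.   -0.95  0.88]
6.314896717958602
```

View pics/w8.png

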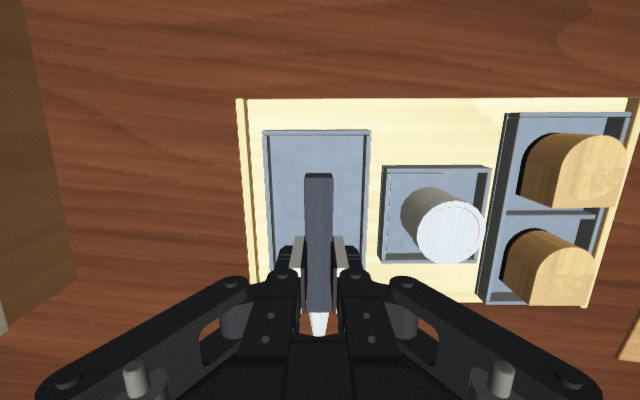

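The punch is held along the tray, from (319,175) to (319,335), and the heels and tin stand in their bays. I'll lower it and open only part way.

Emit:
{"name": "drive_tool", "arguments": {"plan": [[[1,-7,0,-25,0],[1,0,0,-25,0],[1,0,0,-25,0],[1,0,0,-15,0],[1,0,0,-7,0],[1,0,0,-3,0],[1,0,0,0,0],[1,0,0,0,0]]]}}

```text
clock: 24.67
position: [525.1, 319.9, 20.4]
ee_rot: [0.998, 0.055, 0.001, -0.001]
contact_force: [0.6, 1.1, -0.5]
gripper_width: 12.2
grasp_force: 61.5
```

Emit:
{"name": "drive_tool", "arguments": {"plan": [[[1,0,0,-2,0],[1,0,0,-1,0],[1,0,0,0,0],[1,0,0,0,0]]]}}

```text
clock: 25.0
position: [524.3, 320.0, 16.7]
ee_rot: [0.998, 0.056, 0.0, -0.0]
contact_force: [-0.3, 0.0, -1.9]
gripper_width: 11.9
grasp_force: 61.5
```

Emit:
{"name": "drive_tool", "arguments": {"plan": [[[0.5,0,0,0,0],[0.4,0,0,0,0],[0.3,0,0,0,0],[0.3,0,0,0,0],[0.3,0,0,0,0],[0.3,0,0,10,0],[0.3,0,0,30,0],[0.3,0,0,40,0],[0.3,0,0,40,0],[0.3,-10,0,40,0],[0.3,-20,0,40,0],[0.3,-20,0,0,0],[0.3,0,0,0,0],[0.3,0,0,0,0]]]}}

```text
clock: 26.17
position: [475.0, 319.9, 215.3]
ee_rot: [0.998, 0.056, 0.001, -0.001]
contact_force: [0.5, 0.1, 0.3]
gripper_width: 30.0
grasp_force: 0.0
```

```bash
python3 - <<'E'
from h import *
s,im,d,m,W=wshot("w9");blobs(W,(d>0)&(W[...,2]<90),34)
r=ray
im,d=get_image("top");m=camera_model("top");W=world(d,m);cv2.imwrite("pics/top9.png",im[:,:,::-1])
print("cork");k=np.zeros(d.shape,bool);k[118:245,308:452]=1;blobs(W,k,12.2,60)
g=cv2.imread("pics/w9.png");t=cv2.resize(cv2.imread("pics/top9.png")[110:260,130:460],(640,291));cv2.imwrite("pics/both.png",cv2.resize(np.vstack([g,t]),(540,583)))
E
```

```text
pos [475.  319.9 215.3] psi 6.43 j [ 0.88  0.31 -0.15 -0.   -1.11  0.81]
[ 80. 106.] box 39 0 77 230 ztop 81.3 rect [514.5 559.8] [205.1   3.6] 2.9
[520. 104.] box 488 74 63 57 ztop 54.5 rect [584.9 122.5] [53.3 49.5] 7.4
[421. 147.] box 393 122 56 52 ztop 61.9 rect [529.1 218.9] [51.2 51.2] 40.0
[505. 186.] box 476 160 58 50 ztop 54.5 rect [499.  112.9] [53.8 49.8] 7.4
cork
[342. 162.] box 336 153 14 17 ztop 33.1 rect [ 580.3 -121.4] [38.8 33. ] 0.7
[424. 166.] box 415 154 18 25 ztop 19.4 rect [ 573.8 -331.5] [28.  60.7] 69.3
[398. 203.] box 385 191 26 25 ztop 26.2 rect [ 475.8 -264.2] [60.8 61.5] 1.1
[433. 206.] box 425 193 17 25 ztop 15.5 rect [ 472.9 -357.4] [35.8 58.7] 75.7
[381. 227.] box 348 222 66 9 ztop 21.2 rect [ 413.5 -221.5] [ 14.  160.7] 3.6
```

View pics/both.png

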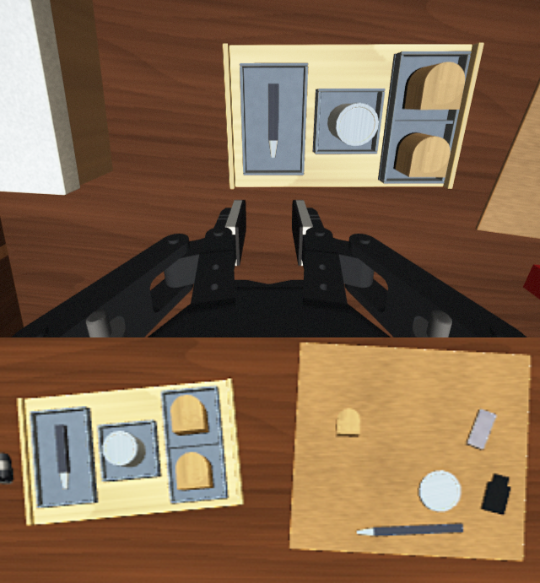

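The picture shows the punch flat in the long tray at (273,120), the tin in the square tray at (355,124), and a heel in each bay at (435,87) and (425,155). The look-alikes have not moved.

```bash
python3 -c "
from bench import *
print(job_done())"
```

```text
the job is handed in; nothing more can be done
None
```

The kit is made up and handed in after about 26 s of robot time: the final images show one matching heel upright in each bay, the tall tin in the square tray and the short punch flat in the long tray, with the odd heel, flat tin and long punch unmoved; the hand-in returned no verdict.

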